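# Snap the insert into the router plate with the press tool

## Task

Take the yellow-handled press tool out of its holder and use it to press the loose red insert straight down into the router plate until both ends have snapped fully home, flush with the plate. Press steadily with the tool only, never harder than 30 N, and do not touch the insert with the gripper. Then hang the tool upright in its holder again, let go, and leave the other things on the bench where they are.

Things in the scene. Friction and masses are not known exactly. Their poses are not given: they have to be found in the camera images.
- insert: red snap-in insert, a block 50 mm (its x) by 94 mm (its y) by 14 mm high, 0.1 kg, a white line across its top near each end. Low on each end (+y, -y) a bevelled tongue sticks out 3 mm. It starts loose and level in the mouth of the pocket, resting on two spring catches, its top about 7 mm above the plate. Origin: centre of the underside; z up.
- insert_end_a (a point): point on the insert's top face, on its middle line, 42 mm from the centre towards its +y end; level with the plate's top (the pocket point's height) when that end is home
- insert_end_b (a point): the same at the -y end
- pocket (a point): centre of the pocket in the router plate, at the height of the plate's top face (52 mm above the bench). The pocket is 53 mm (x) by 102 mm (y) and 14 mm deep to a rigid floor on which the insert bottoms. x, y axes as the insert's.
- pusher: press tool, 0.2 kg, hanging upright in its holder by a dark square flange 62 x 62 x 6 mm. Origin: centre of the flange's underside; z up. Yellow square grip 24 x 24 mm from 6 to 78 mm above it, sides parallel to the flange's. Below, a shank and a 36 x 36 mm black rubber foot (gives 1 mm per 15 N) that screws in and out: its face is 38 to 64 mm under the origin, set differently each time.
- screwdriver: bystander: screwdriver with green handle lying on the bench between the plate and the holder
- spare_insert: bystander: blue spare insert with a hole, 50 x 94 x 12 mm, lying flat
- glue: bystander: white glue bottle, 56 mm wide, 150 mm high
- screw_jar: bystander: glass jar with steel cap, 64 mm wide, 75 mm high
- wrench: bystander: wrench lying on the bench
- offcut: bystander: wooden offcut 45 x 130 x 38 mm
- brush: bystander: bench brush lying on the bench
- plate: aluminium router plate, 190 mm (x) by 250 mm (y), fixed in a plywood cradle; origin: underside centre, on the bench. A rounded brass spring catch sticks out 3 mm from each short end wall (+y, -y) of its pocket: each tongue must be forced down past it and is then held. One end gives way at roughly 8 to 14 N; pressed in the middle, both together need nearly twice that.
- holder_top (a point): centre of the mouth of the tool's holder, at the height of its rim (74 mm above the bench): an open dark wooden square well, 76 x 76 mm outside, 46 x 46 mm inside, fixed to the bench, through which the foot hangs while the flange rests on the rim. Axes along its sides.
There are look-alikes about, which are no part of the job. Of the things shaped like the insert, the red one is meant.

How it is judged:
By the outcome, as a careful person would: the job done as asked, in the order asked, and still so for the second after the job is handed in, with the robot touching nothing.
It also fails if it takes over 67 s, if anything falls off the work surface, if the arm or the gripper's body presses on something with over 40 N, if the wrist force passes 120 N, or if a joint passes its speed limit or range.

## Robot

A 6-joint arm with a two-finger parallel gripper is mounted at the origin on the work surface. World frame = base frame: x ahead of the robot, y to its left, z up, the work surface at z = 0. Lengths are in m, angles in rad, forces in N, time in s.
With the tool pointing down it reaches from about 0.375 to 0.9 m from the base axis. Payload 3.1 kg.
Tool frame: the origin (TCP) lies midway between the tips of the shut fingers; the grasp point (between the pads) lies 19 mm behind it; x points along the fingers, y is the direction in which the jaws open and shut, and the axes are right-handed (so a half turn about x gives the same grasp; the last joint's range is limited). The gripper opens to 85 mm and grips with 20 to 120 N. Pads are 22 mm wide; open, the fingers measure 114 mm over their backs; the gripper's body (76 mm by 85 mm) begins 54 mm behind the grasp point. The pads swing forward as they close: fully open they stand 13 mm farther back than shut.
Start: joints at [1.058, 0.527, 1.433, -0, 1.181, -0.178], TCP at [0.205, 0.59, 0.231] pointing down, gripper open.
Joint ranges: [-3.08, 3.08], [-0.75, 2.2], [0.22, 2.44], [-1.43, 4.57], [0, 2.65], [-2.85, 2.85]. Speed limits (rad/s): [2.79, 2.79, 3.14, 3.14, 3.14, 3.14].

## Interface

Orientations are given as a unit quaternion [x, y, z, w].
In Python, from station import manip gives the robot as it stands.
- The arm moves only by the tool carry_out, never from a script. Its argument "commands" is a list that holds one entry, the list of rows, each a list of 7 numbers: the shift along the tool's x, y, z in units of 25 mm (1.0 is 25 mm), then the turn, a rotation vector about the tool's x, y, z in units of 5 degrees (1.0 is 5 degrees), then the finger opening in mm, from 0 to 85.4. A call has exactly 5 rows; each row is the pose to reach, as a shift and turn from the pose commanded when the call began, along the tool's axes at that moment; what a row does not reach only later rows make up. A row lasts 1/10 s, in which the tool goes at most 50 mm and 8.59 degrees, less where a joint would pass 70% of its speed; a pose out of reach is approached as far as the arm can. A call with a gripper value outside its range is refused whole. The fingers move at their own pace and stop on an object; "force" is the grip in N (left out, the last holds). Time passes only in rows, so rows that repeat a pose let the fingers close, or fill a call up. It gives the time, the measured TCP pose, the force and the opening at its end, in the units of the state.
- manip.sense(): the state, without advancing time (a new reading comes with each control period).
- manip.snapshot(name): name is "scene" or "top" or "wrist"; returns a dict with "image" (400x640x3 uint8, red, green, blue), "fx", "fy", "cx", "cy" (pixels), "rvec" (rotation vector, rad) and "tvec" (3), from world to camera coordinates, as OpenCV has them. Camera axes: x right, y down, z forward; pixel columns grow to the right and rows downward; lengths in m; the calibration is good to about 2 mm. The wrist camera is an equidistant fisheye: a pixel r from the principal point sees the ray r / f radians off the axis. A picture is of the moment at which its call begins. There is no depth.
- manip.sign_off(): hands the job in, once; it reports no verdict.
The state is a dict: "t": time; "q": joint angles; "qd": joint speeds; "tau": joint torques, N m; "tcp_pos": TCP position; "tool_rot": TCP orientation; "force": force on the tool from outside, world axes, zero at the start; "ft_torque": the same for the moment, N m; "finger_gap": opening from 0.0 (shut) to 1.0 (fully open).
Only numpy, scipy, OpenCV 4.12 (cv2) and the standard library are available. Lean on these libraries where they do the work, as an engineer would, in place of code of your own. Each camera call takes 0.05 s, during which the arm holds its last target.

## Working session

There is one attempt and no reset: what is moved stays moved. The work goes in short steps, Python scripts to look and compute and a tool call to move; the robot and the scene stay as the last step left them, time stands still between calls to the robot, and variables do not carry over. Pictures are saved under pics/ and viewed, and the job is handed in when it is done.

Besides the shell and the picture viewer there is one more tool, called after "Call:" in YAML: its name, and indented under it one key for each argument. carry_out: Moves the arm, as the interface text tells. Its arguments: {"type":"object","properties":{"commands":{"type":"array"},"force":{"type":"number"}},"required":["commands"]}

```bash
mkdir -p pics; ls
python3 - <<'E'
from station import manip
import cv2
s=manip.sense(); print({k:s[k] for k in s})
for n in ("scene","top","wrist"):
    d=manip.snapshot(n); cv2.imwrite(f"pics/{n}0.png",d["image"][...,::-1])
    print(n,{k:d[k] for k in d if k!="image"})
E
```

```text
pics
{'t': 0.0, 'q': array([ 1.05850316e+00,  5.28453062e-01,  1.43387776e+00, -2.15860356e-06,
        1.18139635e+00, -1.78534107e-01]), 'qd': array([ 0.0010213 , -0.0006112 , -0.00042245,  0.00119853, -0.00042439,
        0.00107528]), 'tau': array([-1.71470776e-03, -4.42353880e+01, -1.78021431e+01, -3.06536376e-04,
        8.55407445e-03,  3.94737523e-07]), 'tcp_pos': array([0.20439165, 0.58989229, 0.23034947]), 'tool_rot': array([ 0.11674402,  0.69753809, -0.11816469,  0.69702838]), 'force': array([-0.13242048, -1.11490471,  1.2243638 ]), 'ft_torque': array([ 0.00503152,  0.0333484 , -0.04129275]), 'finger_gap': 1.0008696413903393}
scene {'fx': 393.5558093222769, 'fy': 393.5558093222769, 'cx': 323.1788405228617, 'cy': 201.02616991311788, 'rvec': array([ 1.35095632,  2.30876182, -0.81726595]), 'tvec': array([ 0.22494988, -0.3258477 ,  1.41606679])}
top {'fx': 499.7526390717374, 'fy': 499.7526390717374, 'cx': 313.0451212418358, 'cy': 205.51955257752235, 'rvec': array([ 2.11473027, -2.07999965,  0.24160885]), 'tvec': array([0.00955991, 0.5496581 , 1.45256163])}
wrist {'fx': 309.70691628693146, 'fy': 309.70691628693146, 'cx': 316.2530504211994, 'cy': 197.36217536401452, 'rvec': array([-2.36807031, -1.68692716, -0.23133041]), 'tvec': array([-0.62280925, -0.03671763,  0.3792595 ])}
```

View pics/scene0.png

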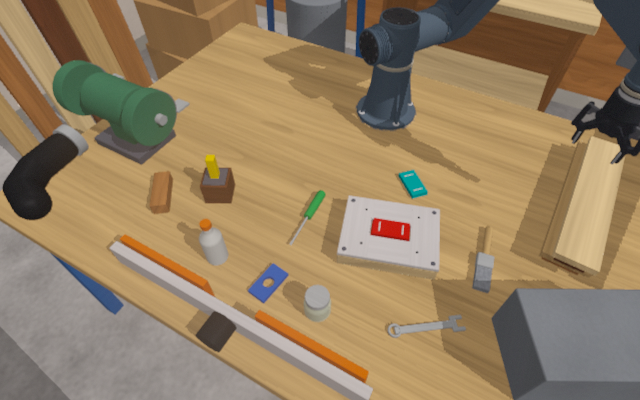

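View pics/top0.png

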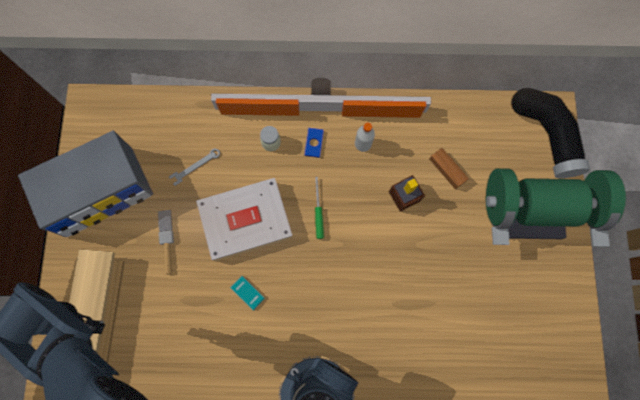

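View pics/wrist0.png

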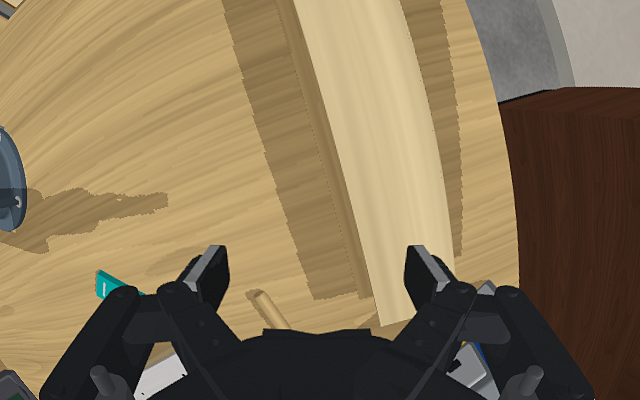

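Top view: red insert in plate pocket at (243,217). Candidates by shape: blue spare (314,142) and teal look-alike (247,292), both lying outside the plate. The tool with yellow grip is at (411,186) on the dark holder at (407,194). There are no other yellow-handled tools: the yellow at (105,212) is a label on the box and at scene (212,165) it is the same tool. I choose the red one and this tool, then check a crop and measure.

```bash
cat > h.py <<'E'
import numpy as np, cv2
from scipy.spatial.transform import Rotation as R
from station import manip
def cam(d):
    K=np.array([[d["fx"],0,d["cx"]],[0,d["fy"],d["cy"]],[0,0,1.]]); Rm=cv2.Rodrigues(d["rvec"])[0]; return K,Rm,np.asarray(d["tvec"])
def rays(d,uv,fish=False):
    K,Rm,t=cam(d); uv=np.atleast_2d(uv).astype(float)
    x=(uv-[d["cx"],d["cy"]])/[d["fx"],d["fy"]]
    if fish:
        th=np.linalg.norm(x,axis=1,keepdims=True); dc=np.hstack([x/np.maximum(th,1e-9)*np.sin(th),np.cos(th)])
    else: dc=np.hstack([x,np.ones((len(x),1))]); dc/=np.linalg.norm(dc,axis=1,keepdims=True)
    return -Rm.T@t, dc@Rm
def onz(d,uv,z,fish=False):
    o,r=rays(d,uv,fish); z=np.broadcast_to(z,len(r)); return o+r*((z-o[2])/r[:,2])[:,None]
def proj(d,P,fish=False):
    K,Rm,t=cam(d); c=np.atleast_2d(P)@Rm.T+t
    if not fish: return c[:,:2]/c[:,2:]*[d["fx"],d["fy"]]+[d["cx"],d["cy"]]
    rho=np.linalg.norm(c[:,:2],axis=1,keepdims=True); th=np.arctan2(rho,c[:,2:])
    return c[:,:2]/rho*th*[d["fx"],d["fy"]]+[d["cx"],d["cy"]]
def tri(o1,r1,o2,r2):
    A=np.stack([r1,-r2],1); s=np.linalg.lstsq(A,o2-o1,rcond=None)[0]
    a,b=o1+s[0]*r1,o2+s[1]*r2; return (a+b)/2,np.linalg.norm(a-b)
def hsv(im): return cv2.cvtColor(im,cv2.COLOR_RGB2HSV)
def mask(im,h0,h1,s=120,v=60,v1=255):
    m=cv2.inRange(hsv(im),(h0,s,v),(h1,255,v1))
    return m
def blobs(m,amin=20):
    n,l,st,c=cv2.connectedComponentsWithStats(m)
    return [(i,st[i],c[i],l==i) for i in range(1,n) if st[i][4]>=amin]
E
python3 - <<'E'
from h import *
for n in("top","scene"):
    d=manip.snapshot(n); im=d["image"]
    for nm,(a,b) in {"red":(0,4),"yel":(26,34)}.items():
        for i,st,c,l in blobs(mask(im,a,b,170,100)): print(n,nm,st,c)
    if n=="top":
        a=cv2.resize(im[150:280,180:320],None,fx=4,fy=4,interpolation=cv2.INTER_CUBIC)[:, :400]
        b=cv2.resize(im[160:225,375:440],None,fx=6,fy=6,interpolation=cv2.INTER_CUBIC)
        cv2.imwrite("pics/crop.png",np.hstack([cv2.copyMakeBorder(x,0,520-x.shape[0],0,0,0) for x in(a,b)])[...,::-1])
    else:
        cv2.imwrite("pics/crop2.png",np.hstack([cv2.resize(im[140:215,190:250],(400,500),interpolation=2),cv2.resize(im[200:260,355:425],None,fx=5,fy=500/60,interpolation=2)])[...,::-1])
E
```

```text
top red [237 207  23  15 104] [251.10576923 212.875     ]
scene red [371 219  39  22 572] [390.2972028  229.22027972]
scene yel [206 155   8   7  47] [209.65957447 157.93617021]
```

View pics/crop.png

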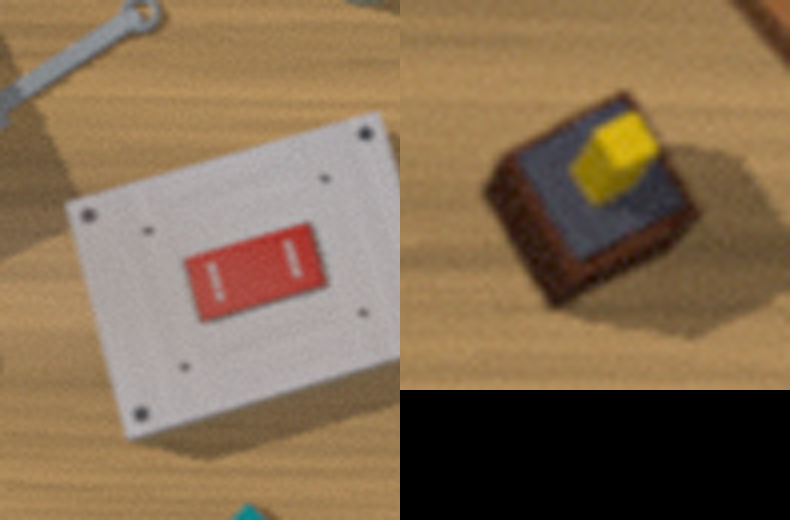

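View pics/crop2.png

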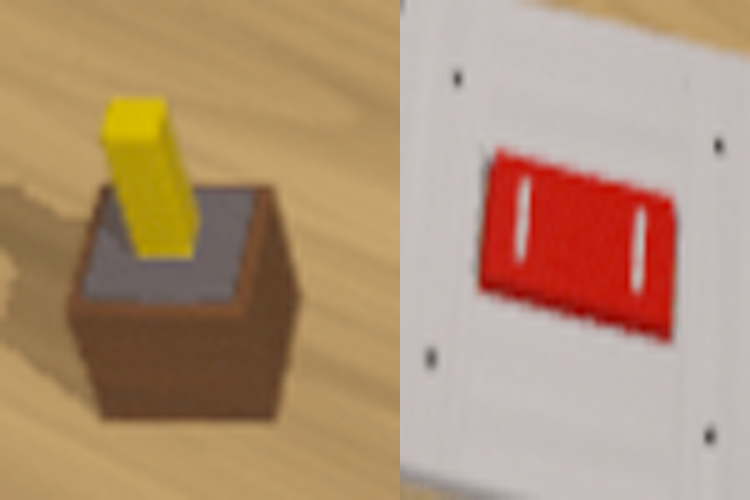

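The crop confirms it: the red insert has two white lines and sits in the plate pocket. The tool's yellow grip stands on its dark flange on the holder's wooden rim.

Run:
```python
from h import *
res={}
for n in("top","scene"):
    d=manip.snapshot(n); im=d["image"]
    m=mask(im,0,6,130,60)|mask(im,175,180,130,60)
    roi=np.zeros_like(m)
    if n=="top": roi[195:240,215:275]=255
    else: roi[210:250,360:420]=255
    b=max(blobs(m&roi),key=lambda b:b[1][4]); mm=b[3].astype(np.uint8)
    c=cv2.findContours(mm,0,cv2.CHAIN_APPROX_NONE)[0][0]; r=cv2.minAreaRect(c); bx=cv2.boxPoints(r)
    P=onz(d,bx,.059); print(n,"red",b[1],b[2],onz(d,[b[2]],.059)); print(P.round(4), [np.linalg.norm(P[i]-P[i-1]).round(4) for i in range(4)])
    m=mask(im,24,36,150,50); 
    for b in blobs(m): 
        print(n,"yel",b[1],b[2]); 
    h=hsv(im)
    # yellow top face: bright
    roi=np.zeros_like(m)
    if n=="top":
        roi[160:225,375:440]=255
        b=max(blobs(m&roi),key=lambda b:b[1][4]); ys,xs=np.where(b[3]); print("V",np.percentile(h[ys,xs,2],[5,25,50,75,95]))
        # flange: bluish dark grey
        g=(cv2.inRange(h,(100,20,40),(135,140,140)))&roi
        bb=max(blobs(g),key=lambda b:b[1][4]); print("flange",bb[1],bb[2])
        mm=(bb[3]|b[3]).astype(np.uint8)
        c=cv2.findContours(bb[3].astype(np.uint8),0,cv2.CHAIN_APPROX_NONE)[0][0]
        r=cv2.minAreaRect(c); P=onz(d,cv2.boxPoints(r),.08); print(P.round(4),[np.linalg.norm(P[i]-P[i-1]).round(4) for i in range(4)],P.mean(0))
        bt=((h[...,2]>215)&b[3]).astype(np.uint8); yx=np.argwhere(bt).mean(0); print("top face",bt.sum(),yx,onz(d,[yx[::-1]],.152))
```

```text
top red [227 206  34  24 433] [243.76674365 217.43418014] [[0.51008309 0.22782475 0.059     ]]
[[0.5181 0.2818 0.059 ]
 [0.5477 0.1906 0.059 ]
 [0.5016 0.1753 0.059 ]
 [0.4724 0.2659 0.059 ]] [np.float64(0.0484), np.float64(0.0959), np.float64(0.0486), np.float64(0.0952)]
top yel [404 179  13  15 111] [410.23423423 185.92792793]
top yel [ 94 196  25  14 106] [105.4245283  202.33018868]
top yel [ 81 214  26  12  97] [ 93.13402062 219.17525773]
V [115.5 137.5 154.  204.  210.5]
flange [395 179  26  23 176] [406.25       191.93181818]
[[ 0.6102 -0.2282  0.08  ]
 [ 0.6411 -0.2771  0.08  ]
 [ 0.5888 -0.306   0.08  ]
 [ 0.5584 -0.2573  0.08  ]] [np.float64(0.0594), np.float64(0.0579), np.float64(0.0597), np.float64(0.0574)] [ 0.59964469 -0.26716751  0.08      ]
top face 0 [nan nan] [[nan nan nan]]
scene red [371 218  39  23 601] [390.33777038 229.1530782 ] [[0.51579235 0.22909843 0.059     ]]
[[0.5562 0.1903 0.059 ]
 [0.5044 0.1739 0.059 ]
 [0.4732 0.2691 0.059 ]
 [0.5254 0.2823 0.059 ]] [np.float64(0.097), np.float64(0.0543), np.float64(0.1002), np.float64(0.0538)]
scene yel [205 155  14  23 227] [211.88986784 165.97356828]<stdin>:27: RuntimeWarning: Mean of empty slice.
  ret = um.true_divide(
```

```bash
cat >> h.py <<'E'
def toolR(yaw): # tool x down, tool y at world yaw
    x=np.array([0,0,-1.]); y=np.array([np.cos(yaw),np.sin(yaw),0]); return np.stack([x,y,np.cross(x,y)],1)
def move(pos,yawdeg,start=None):
    s=manip.sense(); R0=R.from_quat(s["tool_rot"]).as_matrix(); p0=s["tcp_pos"]
    best=None
    for k in (0,180):
        Rt=toolR(np.radians(yawdeg+k)); rv=R.from_matrix(R0.T@Rt).as_rotvec()
        if best is None or np.linalg.norm(rv)<np.linalg.norm(best): best=rv
    d=R0.T@(np.asarray(pos)-p0)
    print("shift",(d/.025).round(3),"turn",np.degrees(best).round(2)/5,"t",round(s["t"],2),"F",s["force"].round(1))
def show():
    s=manip.sense(); R0=R.from_quat(s["tool_rot"]).as_matrix(); y=R0[:,1]
    print("t",round(s["t"],2),"p",s["tcp_pos"].round(4),"yaw",np.degrees(np.arctan2(y[1],y[0])).round(2),"x",R0[:,0].round(4),"q",s["q"].round(3),"F",s["force"].round(1),"T",s["ft_torque"].round(2),"gap",round(s["finger_gap"]*85.4,1))
E
python3 - <<'E'
from h import *
show()
d=manip.snapshot("wrist"); K,Rm,t=cam(d); print("cam",-Rm.T@t, "fwd",Rm[2])
s=manip.sense(); R0=R.from_quat(s["tool_rot"]).as_matrix(); print("cam in tool",R0.T@(-Rm.T@t-s["tcp_pos"]),R0.T@Rm[2])
move([.47,.17,.30],18); move([.47,.17,.30],-72)
E
```

```text
t 0.35 p [0.2047 0.5904 0.2311] yaw 70.87 x [-3.e-04 -4.e-04 -1.e+00] q [ 1.058  0.528  1.433  0.     1.181 -0.179] F [-1.   0.9 -0.4] T [-0.04 -0.   -0.06] gap 85.2
cam [0.1400253  0.61159588 0.37446027] fwd [ 0.25684686 -0.08926434 -0.96232093]
cam in tool [-0.14331836 -0.00121258 -0.06804129] [9.62292761e-01 1.75038848e-04 2.72015828e-01]
shift [ -2.752 -12.412  15.536] turn [1.0574e+01 0.0000e+00 4.0000e-03] t 0.4 F [-0.6 -1.  -0.5]
shift [ -2.752 -12.412  15.536] turn [-7.426e+00 -2.000e-03  4.000e-03] t 0.4 F [-0.6 -1.  -0.5]
```

Run:
```python
from h import *
move([.516,.209,.25],18)
```

```text
shift [ -0.752 -10.334  16.764] turn [1.0574e+01 0.0000e+00 4.0000e-03] t 0.4 F [-0.6 -1.  -0.5]
```

Call:
carry_out:
  commands:
    - [[-0.1, -1.0, 1.65, 1.1, 0, 0, 85], [-0.2, -2.0, 3.3, 2.2, 0, 0, 85], [-0.3, -3.05, 4.95, 3.3, 0, 0, 85], [-0.4, -4.1, 6.6, 4.4, 0, 0, 85], [-0.5, -5.1, 8.3, 5.5, 0, 0, 85]]

```text
t: 0.9
tcp_pos: [0.3597, 0.4005, 0.2441]
tool_rot: [0.281, 0.649, -0.281, 0.649]
force: [0.7, 0.8, -0.8]
finger_gap: 0.991
```

Run:
```python
from h import *
show();move([.516,.209,.25],18)
```

```text
t 0.9 p [0.3597 0.4005 0.2441] yaw 43.19 x [ 2.e-04  2.e-04 -1.e+00] q [ 0.631  0.395  1.636 -0.     1.111 -0.122] F [ 0.7  0.8 -0.8] T [-0.01 -0.07 -0.04] gap 84.7
shift [-0.236 -0.684  9.864] turn [ 5.038e+00 -0.000e+00 -4.000e-03] t 0.9 F [ 0.7  0.8 -0.8]
```

Call:
carry_out:
  commands:
    - [[-0.1, -0.1, 1.9, 1.0, 0, 0, 85], [-0.1, -0.3, 3.8, 2.0, 0, 0, 85], [-0.2, -0.4, 5.7, 3.0, 0, 0, 85], [-0.2, -0.6, 7.6, 4.0, 0, 0, 85], [-0.2, -0.7, 9.5, 4.9, 0, 0, 85]]

```text
t: 1.4
tcp_pos: [0.5103, 0.2156, 0.2491]
tool_rot: [0.412, 0.574, -0.412, 0.575]
force: [1.2, 1.0, -0.2]
finger_gap: 0.992
```

Run:
```python
from h import *
d=manip.snapshot("wrist"); show()
cv2.imwrite("pics/w1.png",d["image"][...,::-1])
show()
```

```text
t 1.45 p [0.5167 0.2102 0.2494] yaw 18.29 x [ 0.0073 -0.0041 -1.    ] q [ 0.189  0.413  1.586 -0.006  1.136 -0.128] F [ 3.8 -1.8  0.8] T [-0.07 -0.13 -0.  ] gap 84.7
t 1.45 p [0.5167 0.2102 0.2494] yaw 18.29 x [ 0.0073 -0.0041 -1.    ] q [ 0.189  0.413  1.586 -0.006  1.136 -0.128] F [ 3.8 -1.8  0.8] T [-0.07 -0.13 -0.  ] gap 84.7
```

View pics/w1.png

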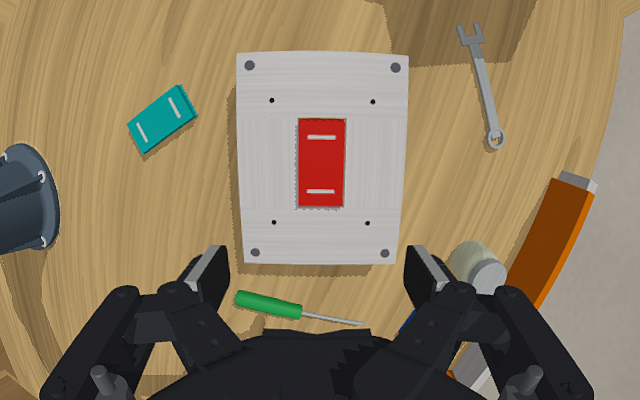

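The wrist view shows the red insert at (321,163) with its white lines at rows 137 and 191, seated in the plate mouth. I measure it again now the arm has settled.

Run:
```python
from h import *
d=manip.snapshot("wrist"); d=manip.snapshot("wrist"); im=d["image"]; show()
h=hsv(im)
m=mask(im,0,6,130,60)|mask(im,175,180,130,60)
b=max(blobs(m),key=lambda b:b[1][4]); print(b[1],b[2])
c=cv2.findContours(b[3].astype(np.uint8),0,cv2.CHAIN_APPROX_NONE)[0][0][:,0]
P=onz(d,c,.059,True)[:,:2]
r=cv2.minAreaRect((P*1000).astype(np.float32)); print("red rect mm",r, cv2.boxPoints(r).round(1).tolist())
# white lines inside the insert
hull=cv2.drawContours(np.zeros_like(m),[cv2.convexHull(c)],-1,255,-1); hull=cv2.erode(hull,np.ones((7,7)))
w=((h[...,1]<90)&(h[...,2]>130)&(hull>0)).astype(np.uint8)
L=[onz(d,[q[2]],.059,True)[0] for q in blobs(w,15)]; print("lines",np.round(L,4)); 
if len(L)==2: v=L[0]-L[1]; print("mid",(L[0]+L[1])/2,"ang",np.degrees(np.arctan2(v[1],v[0])),np.linalg.norm(v))
# dark screw holes on plate top
dk=((h[...,2]<110)).astype(np.uint8); roi=np.zeros_like(dk); roi[55:260,240:405]=1
for q in blobs(dk&roi,8):
    if q[1][4]<150: print("hole",q[1][4],q[2].round(1),onz(d,[q[2]],.052,True)[0].round(4))
```

```text
t 1.55 p [0.5115 0.2151 0.2489] yaw 18.6 x [ 1.1e-03  1.0e-04 -1.0e+00] q [ 0.197  0.412  1.591 -0.     1.138 -0.128] F [-0.1  0.3 -0.9] T [0.01 0.   0.01] gap 85.1
[ 295  115   47   88 3759] [317.44373504 157.90689013]
red rect mm ((511.3603515625, 228.59185791015625), (49.64459228515625, 97.22539520263672), 17.713485717773438) [[472.8999938964844, 267.29998779296875], [502.5, 174.6999969482422], [549.7999877929688, 189.8000030517578], [520.2000122070312, 282.5]]
lines [[0.5024 0.2564 0.059 ]
 [0.5209 0.1985 0.059 ]]
mid [0.51165558 0.22744218 0.059     ] ang 107.8167706025296 0.06073229071639021
hole 72 [245.6  61.6] [0.4017 0.3077 0.052 ]
hole 71 [391.6  62.9] [0.5541 0.3576 0.052 ]
hole 18 [267.8  96.3] [0.4379 0.2774 0.052 ]
hole 21 [369.  97.] [0.5427 0.3117 0.052 ]
hole 32 [320.5 203. ] [0.5309 0.1806 0.052 ]
hole 17 [270.8 218.8] [0.4818 0.1437 0.052 ]
hole 16 [364.2 219.4] [0.5864 0.1777 0.052 ]
hole 50 [252.1 248.9] [0.4702 0.098  0.052 ]
hole 57 [382.3 249.5] [0.6227 0.1477 0.052 ]
```

Run:
```python
from h import *
move([.61,-.284,.25],30.5)
```

```text
shift [-0.043 -2.635 20.178] turn [-2.38   0.004 -0.012] t 1.55 F [-0.1  0.3 -0.9]
```

Call:
carry_out:
  commands:
    - [[0, -0.25, 2.0, -0.2, 0, 0, 85], [0, -0.5, 4.0, -0.5, 0, 0, 85], [0, -0.8, 6.0, -0.7, 0, 0, 85], [0, -1.0, 8.0, -1.0, 0, 0, 85], [0, -1.3, 10.0, -1.2, 0, 0, 85]]

```text
t: 2.05
tcp_pos: [0.5589, -0.0276, 0.249]
tool_rot: [0.38, 0.597, -0.379, 0.596]
force: [1.1, -0.7, -0.2]
finger_gap: 0.999
```

Run:
```python
from h import *
move([.61,-.284,.25],30.5)
```

```text
shift [-0.05  -2.494 10.156] turn [-1.084 -0.008 -0.004] t 2.05 F [ 1.1 -0.7 -0.2]
```

Call:
carry_out:
  commands:
    - [[0, -0.5, 2.0, -0.2, 0, 0, 85], [0, -1.0, 4.0, -0.5, 0, 0, 85], [0, -1.5, 6.0, -0.7, 0, 0, 85], [0, -2.0, 8.0, -0.9, 0, 0, 85], [0, -2.4, 9.7, -1.1, 0, 0, 85]]

```text
t: 2.55
tcp_pos: [0.607, -0.2727, 0.2488]
tool_rot: [0.351, 0.614, -0.35, 0.614]
force: [1.6, 0.7, 1.1]
finger_gap: 1.001
```

Run:
```python
from h import *
for i in range(4): d=manip.snapshot("wrist")
show(); cv2.imwrite("pics/w2.png",d["image"][...,::-1])
```

```text
t 2.75 p [ 0.6065 -0.2722  0.2481] yaw 30.35 x [-0.0011  0.0018 -1.    ] q [-5.900e-01  5.670e-01  1.305e+00  1.000e-03  1.271e+00 -1.120e+00] F [0.1 0.5 0.1] T [ 0.09 -0.02  0.03] gap 85.0
```

View pics/w2.png

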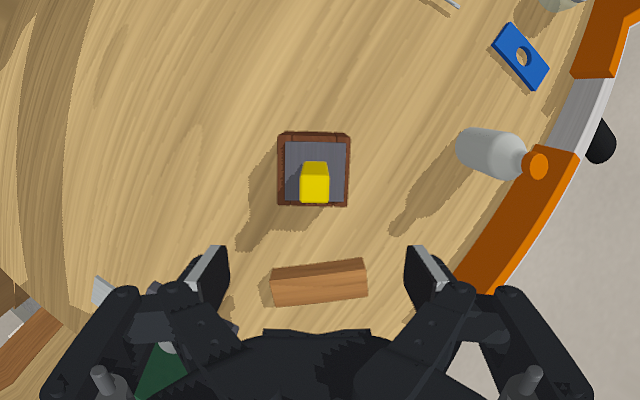

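The wrist view shows the holder rim (277–350, 131–207) and the yellow grip with its top face at about (314,189). All are almost square with the image.

Run:
```python
from h import *
d=manip.snapshot("wrist"); im=d["image"]; h=hsv(im); show()
y=max(blobs(mask(im,24,36,150,50)),key=lambda b:b[1][4]*(b[2][0]>200)*(b[2][0]<420)); print(y[1],y[2])
print(np.percentile(h[y[3]][:,2],[5,25,50,75,95]))
bt=(y[3]&(h[...,2]>195)).astype(np.uint8)
def rect(mm,z,nm):
    c=cv2.findContours(mm,0,cv2.CHAIN_APPROX_NONE)[0]; c=max(c,key=len)[:,0]
    P=onz(d,c,z,True)[:,:2]*1000; r=cv2.minAreaRect(P.astype(np.float32)); print(nm,r,cv2.boundingRect(c)); return r
rect(bt,.152,"yellow top")
roi=np.zeros_like(bt); roi[120:215,265:360]=1
g=cv2.inRange(h,(95,15,30),(140,140,170))//255&roi; g=g|(y[3]&roi)
g=max(blobs(g),key=lambda b:b[1][4])[3].astype(np.uint8); rect(g,.080,"flange(+yellow)")
print(im[150,270:360:3].tolist())
cv2.imwrite("pics/c2.png",cv2.resize(np.hstack([im[120:215,265:360],cv2.cvtColor(g[120:215,265:360]*255,8),cv2.cvtColor(bt[120:215,265:360]*255,8)]),None,fx=2.7,fy=4)[...,::-1])
```

```text
t 2.8 p [ 0.6063 -0.271   0.2482] yaw 30.43 x [-0.0015  0.002  -1.    ] q [-5.890e-01  5.660e-01  1.307e+00  1.000e-03  1.271e+00 -1.120e+00] F [-0.2  0.4 -0. ] T [-0.02 -0.    0.02] gap 84.7
[ 299  164   30   42 1169] [313.37810094 185.15483319]
[169. 178. 221. 223. 224.]
yellow top ((602.036865234375, -268.80963134765625), (22.45315170288086, 21.49571990966797), 30.370670318603516) (300, 178, 29, 27)
flange(+yellow) ((602.889892578125, -270.5262145996094), (60.492801666259766, 64.215087890625), 29.114904403686523) (285, 144, 60, 62)
[[181, 153, 104], [153, 128, 87], [135, 112, 74], [110, 68, 44], [80, 46, 30], [96, 96, 104], [97, 97, 105], [99, 98, 106], [100, 100, 108], [96, 98, 105], [98, 98, 105], [100, 101, 108], [98, 98, 108], [100, 98, 106], [100, 99, 108], [97, 98, 104], [101, 102, 108], [100, 100, 108], [100, 98, 106], [100, 100, 108], [96, 98, 106], [98, 98, 106], [99, 98, 106], [100, 100, 108], [98, 99, 108], [100, 86, 85], [107, 59, 41], [200, 172, 119], [192, 163, 112], [193, 165, 114]]
```

View pics/c2.png

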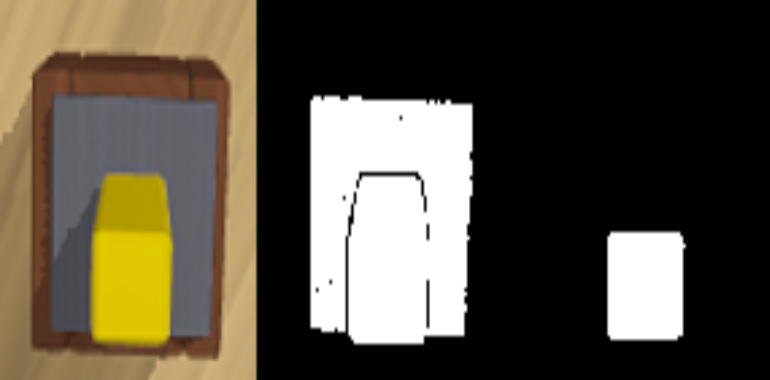

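Run:
```python
from h import *
move([.602,-.269,.098],30.2)
```

```text
shift [ 6.01  -0.109 -0.14 ] turn [ 0.046 -0.028  0.002] t 2.8 F [-0.2  0.4 -0. ]
```

Call:
carry_out:
  commands:
    - [[0.5, -0.1, -0.15, 0, 0, 0, 85], [1.7, -0.1, -0.15, 0, 0, 0, 85], [3.2, -0.1, -0.15, 0, 0, 0, 85], [4.7, -0.1, -0.15, 0, 0, 0, 85], [5.5, -0.1, -0.15, 0, 0, 0, 85]]

```text
t: 3.3
tcp_pos: [0.6009, -0.2664, 0.1085]
tool_rot: [0.351, 0.616, -0.35, 0.612]
force: [-0.0, 0.4, 0.1]
finger_gap: 0.996
```

Run:
```python
from h import *
d=manip.snapshot("wrist");show();move([.602,-.269,.098],30.2); cv2.imwrite("pics/w3.png",d["image"][...,::-1])
```

```text
t 3.35 p [ 0.5995 -0.2656  0.1058] yaw 30.56 x [-0.0089  0.0065 -0.9999] q [-5.870e-01  7.210e-01  1.442e+00  1.000e-03  9.890e-01 -1.121e+00] F [-1.   0.2 -2. ] T [ 0.04  0.04 -0.01] gap 85.2
shift [0.31  0.018 0.169] turn [ 0.07  -0.116  0.05 ] t 3.35 F [-1.   0.2 -2. ]
```

View pics/w3.png

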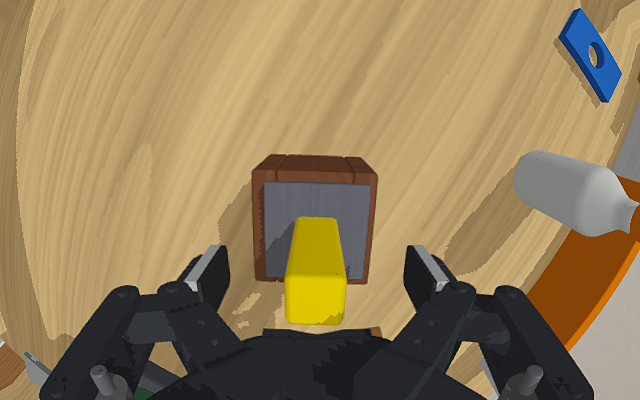

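The grip (286–345, 218–324) is centred between the open fingers. I do the final lowering and close.

Call:
carry_out:
  commands:
    - [[0.2, 0, 0.1, 0, 0, 0, 85], [0.3, 0, 0.15, 0, 0, 0, 85], [0.3, 0, 0.15, 0, 0, 0, 60], [0.3, 0, 0.15, 0, 0, 0, 40], [0.3, 0, 0.15, 0, 0, 0, 30]]
  force: 80

```text
t: 3.85
tcp_pos: [0.6051, -0.2744, 0.105]
tool_rot: [0.352, 0.613, -0.352, 0.614]
force: [-0.7, 0.4, 0.4]
finger_gap: 0.51
```

Call:
carry_out:
  commands:
    - [[0, 0, 0, 0, 0, 0, 15], [0, 0, 0, 0, 0, 0, 15], [0, 0, 0, 0, 0, 0, 15], [0, 0, 0, 0, 0, 0, 15], [0, 0, 0, 0, 0, 0, 15]]

```text
t: 4.35
tcp_pos: [0.6051, -0.2746, 0.1047]
tool_rot: [0.352, 0.613, -0.352, 0.614]
force: [-0.7, -0.5, 5.8]
finger_gap: 0.271
```

Run:
```python
from h import *
d=manip.snapshot("wrist");show(); cv2.imwrite("pics/w4.png",d["image"][...,::-1])
```

```text
t 4.4 p [ 0.6051 -0.2746  0.1047] yaw 30.37 x [ 0.0014 -0.001  -1.    ] q [-0.594  0.728  1.429 -0.     0.983 -1.124] F [ 0.6 -0.1  5.6] T [ 0.01  0.07 -0.07] gap 23.0
```

View pics/w4.png

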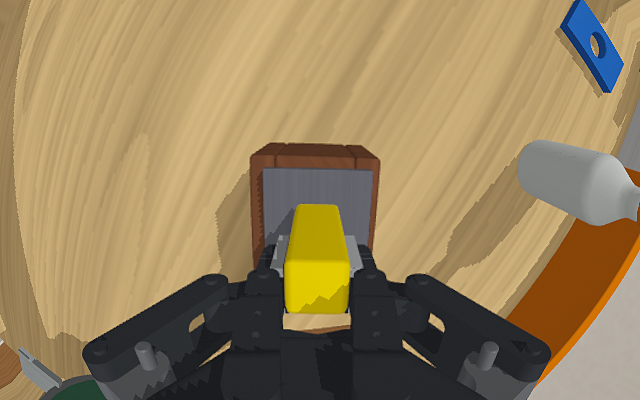

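Call:
carry_out:
  commands:
    - [[-0.2, 0, 0, 0, 0, 0, 15], [-0.8, 0, 0, 0, 0, 0, 15], [-1.8, 0, 0, 0, 0, 0, 15], [-3.2, 0, 0, 0, 0, 0, 15], [-4.6, 0, 0, 0, 0, 0, 15]]

```text
t: 4.9
tcp_pos: [0.6038, -0.2736, 0.2196]
tool_rot: [0.352, 0.614, -0.351, 0.613]
force: [0.9, 0.2, -2.7]
finger_gap: 0.27
```

Run:
```python
from h import *
for i in range(3): d=manip.snapshot("scene")
show(); im=d["image"]
e=manip.snapshot("wrist")["image"]
cv2.imwrite("pics/s5.png",cv2.resize(im[110:220,150:300],(750,550),interpolation=2)[...,::-1])
cv2.imwrite("pics/w5.png",e[...,::-1])
```

```text
t 5.05 p [ 0.606  -0.2749  0.2222] yaw 30.38 x [ 0.0054 -0.0037 -1.    ] q [-0.594  0.59   1.338 -0.     1.207 -1.124] F [-0.6  0.2 -3.1] T [ 0.04  0.01 -0.04] gap 23.1
```

View pics/s5.png

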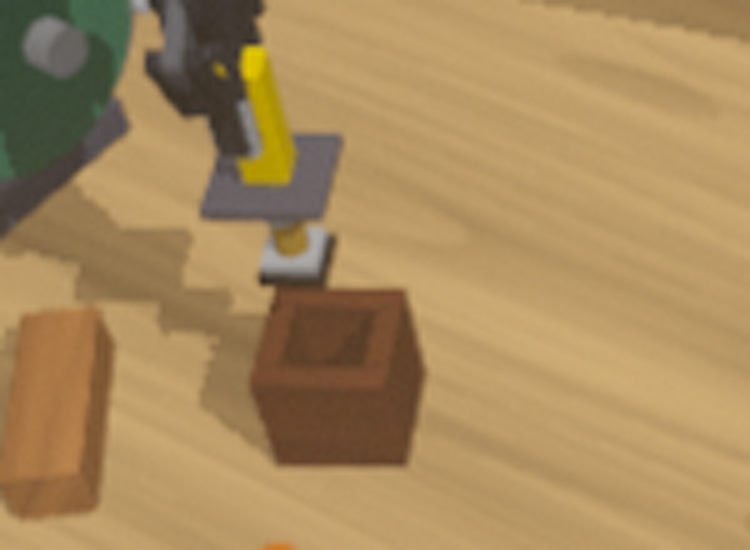

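View pics/w5.png

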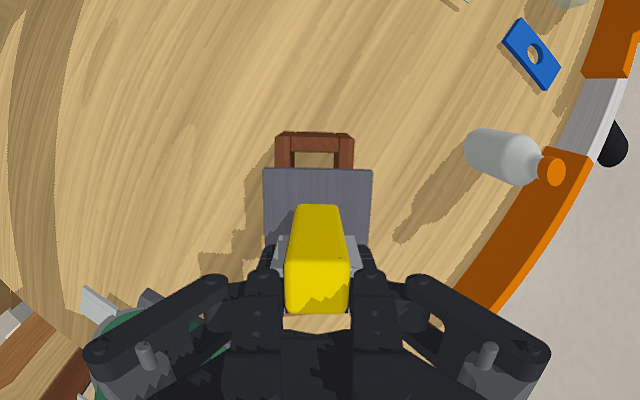

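Scene crop: the tool hangs clear above the empty well. The foot's lower edge is at crop (260–325, 284), about px (202–215, 166.8). The wrist view shows the grip square between the pads. I estimate the foot length from that edge.

Run:
```python
from h import *
d=manip.snapshot("scene"); s=manip.sense(); show()
Rt=R.from_quat(s["tool_rot"]).as_matrix(); p=s["tcp_pos"]; c=p-.0064*Rt[:,2]
for L in (.038,.045,.05,.055,.064):
    P=[c+Rt@np.array([.0307+L,a*.018,b*.018]) for a,b in((1,1),(1,-1),(-1,-1),(-1,1))]
    print(L,proj(d,P).round(1).tolist())
P=[c+Rt@np.array([.0247,a*.031,b*.031]) for a,b in((1,1),(1,-1),(-1,-1),(-1,1))]
print("flange top",proj(d,P).round(1).tolist())
g=cv2.resize(d["image"][150:175,190:225],(700,500),interpolation=2); cv2.imwrite("pics/s6.png",g[...,::-1])
```

```text
t 5.15 p [ 0.6036 -0.2734  0.218 ] yaw 30.38 x [-0.0019  0.0013 -1.    ] q [-0.594  0.594  1.343  0.     1.207 -1.124] F [-0.3  0.3 -3.2] T [-0.06  0.02 -0.02] gap 23.4
0.038 [[202.4, 162.1], [216.1, 161.9], [218.1, 152.4], [204.7, 152.6]]
0.045 [[203.0, 164.0], [216.6, 163.8], [218.6, 154.3], [205.3, 154.4]]
0.05 [[203.4, 165.3], [217.0, 165.1], [219.0, 155.6], [205.7, 155.8]]
0.055 [[203.9, 166.6], [217.4, 166.4], [219.4, 156.9], [206.1, 157.1]]
0.064 [[204.6, 168.9], [218.1, 168.8], [220.0, 159.3], [206.9, 159.4]]
flange top [[192.2, 153.5], [216.8, 153.2], [220.4, 136.8], [196.7, 137.0]]
```

View pics/s6.png

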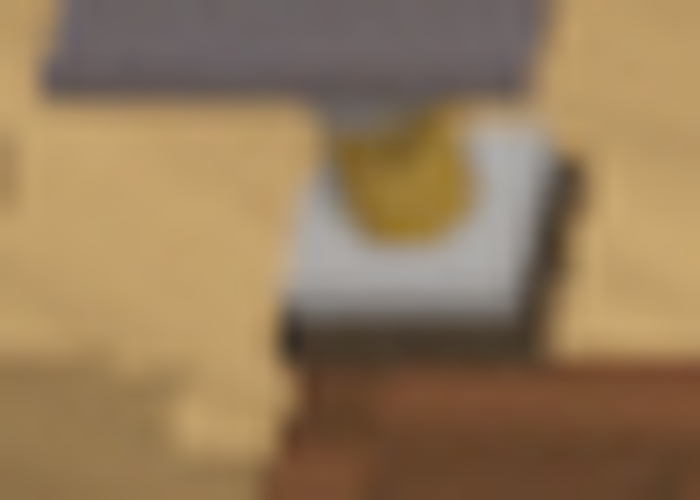

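Run:
```python
from h import *
move([.5042,.251,.218],18)
```

```text
shift [  0.035   7.178 -20.107] turn [ 2.476 -0.022  0.014] t 5.15 F [-0.3  0.3 -3.2]
```

Call:
carry_out:
  commands:
    - [[0, 0.3, -0.8, 0.1, 0, 0, 15], [0, 0.8, -2.2, 0.3, 0, 0, 15], [0, 1.4, -3.8, 0.5, 0, 0, 15], [0, 2.0, -5.5, 0.7, 0, 0, 15], [0, 2.6, -7.2, 0.9, 0, 0, 15]]

```text
t: 5.65
tcp_pos: [0.5675, -0.084, 0.2164]
tool_rot: [0.376, 0.601, -0.376, 0.597]
force: [0.9, 0.4, -1.2]
finger_gap: 0.27
```

Run:
```python
from h import *
move([.5042,.251,.218],18)
```

```text
shift [ -0.025   3.549 -13.167] turn [ 1.556 -0.042  0.044] t 5.65 F [ 0.9  0.4 -1.2]
```

Call:
carry_out:
  commands:
    - [[0, 0.4, -1.6, 0.2, 0, 0, 15], [0, 0.8, -3.2, 0.4, 0, 0, 15], [0, 1.2, -4.8, 0.6, 0, 0, 15], [0, 1.7, -6.4, 0.8, 0, 0, 15], [0, 2.1, -7.8, 1.0, 0, 0, 15]]

```text
t: 6.15
tcp_pos: [0.5294, 0.1144, 0.2167]
tool_rot: [0.4, 0.584, -0.402, 0.581]
force: [-0.2, 0.1, -1.7]
finger_gap: 0.268
```

Run:
```python
from h import *
move([.5042,.251,.218],18)
```

```text
shift [-0.045  1.005 -5.465] turn [ 0.572 -0.022  0.056] t 6.15 F [-0.2  0.1 -1.7]
```

Call:
carry_out:
  commands:
    - [[0, 0.3, -1.5, 0.2, 0, 0, 15], [0, 0.6, -3.0, 0.4, 0, 0, 15], [0, 0.9, -4.3, 0.5, 0, 0, 15], [0, 1.0, -5.2, 0.5, 0, 0, 15], [0, 1.0, -5.3, 0.5, 0, 0, 15]]

```text
t: 6.65
tcp_pos: [0.5053, 0.2473, 0.2166]
tool_rot: [0.412, 0.576, -0.414, 0.573]
force: [0.5, -0.7, -2.5]
finger_gap: 0.271
```

Run:
```python
from h import *
for i in range(4): manip.snapshot("top")
show();move([.5042,.251,.165],18); 
d=manip.snapshot("wrist"); cv2.imwrite("pics/w7.png",d["image"][...,::-1])
```

```text
t 6.85 p [0.5075 0.2441 0.2178] yaw 18.35 x [-0.0022 -0.0012 -1.    ] q [ 2.500e-01  4.620e-01  1.603e+00 -1.000e-03  1.079e+00 -7.000e-02] F [ 0.8 -0.4 -2.9] T [-0.06 -0.01  0.04] gap 22.9
shift [ 2.111 -0.032 -0.303] turn [0.07  0.006 0.028] t 6.85 F [ 0.8 -0.4 -2.9]
```

View pics/w7.png

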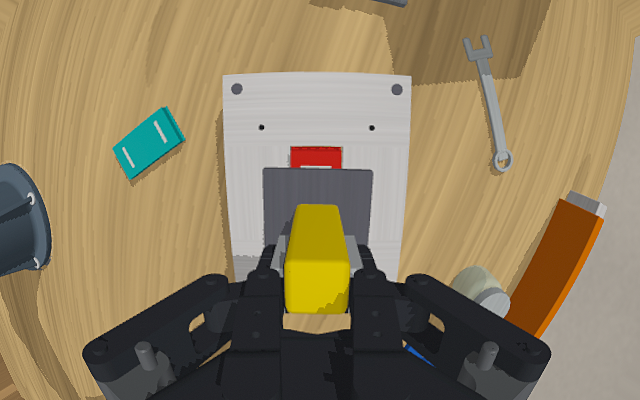

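The wrist view shows the insert's far end (291–342, 147–168) centred ahead of the flange (263–372), so the lateral alignment is good. Now down.

Call:
carry_out:
  commands:
    - [[0.2, 0, -0.2, 0.05, 0, 0, 15], [0.7, 0, -0.3, 0.05, 0, 0, 15], [1.3, 0, -0.3, 0.05, 0, 0, 15], [1.8, 0, -0.3, 0.05, 0, 0, 15], [2.0, 0, -0.3, 0.05, 0, 0, 15]]

```text
t: 7.4
tcp_pos: [0.5043, 0.2518, 0.1667]
tool_rot: [0.414, 0.573, -0.416, 0.572]
force: [0.1, -0.3, -0.9]
finger_gap: 0.27
```

Run:
```python
from h import *
for i in range(3): d=manip.snapshot("scene")
F=[]
show();move([.5042,.251,.152],18); print(manip.sense()["force"])
im=d["image"]; cv2.imwrite("pics/s8.png",cv2.resize(im[180:260,345:445],(750,600),interpolation=2)[...,::-1])
```

```text
t 7.55 p [0.5054 0.2522 0.1683] yaw 18.11 x [-9.e-04 -2.e-04 -1.e+00] q [ 0.265  0.529  1.647  0.     0.966 -0.051] F [ 0.4 -0.2 -1.5] T [-0.02 -0.05  0.  ] gap 23.3
shift [ 0.652 -0.06   0.03 ] turn [ 0.022 -0.002  0.01 ] t 7.55 F [ 0.4 -0.2 -1.5]
[ 0.40901771 -0.17271852 -1.47403078]
```

View pics/s8.png

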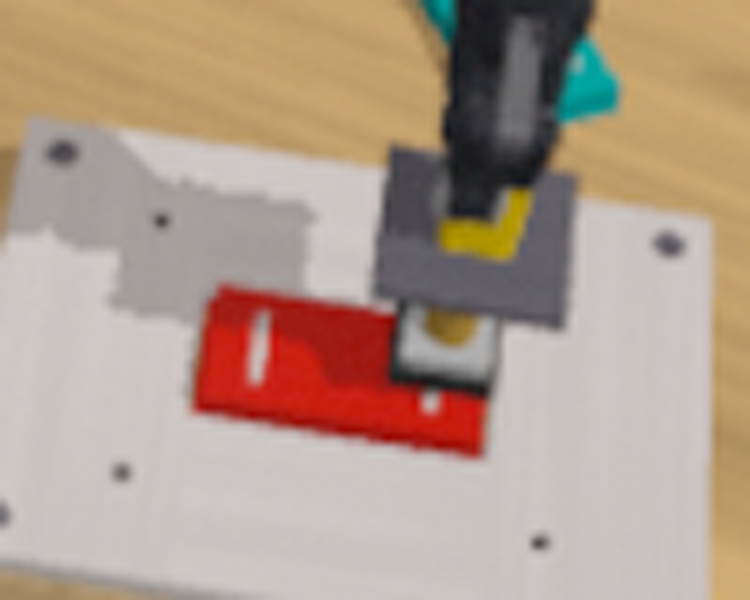

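Scene crop: the foot hangs above the +y end of the insert (crop 395–495, 300–390), within its width. I approach in small steps while watching the force.

Call:
carry_out:
  commands:
    - [[0.1, 0, 0, 0, 0, 0, 15], [0.2, 0, 0, 0, 0, 0, 15], [0.3, 0, 0, 0, 0, 0, 15], [0.4, 0, 0, 0, 0, 0, 15], [0.4, 0, 0, 0, 0, 0, 15]]

```text
t: 8.05
tcp_pos: [0.5053, 0.2522, 0.1585]
tool_rot: [0.415, 0.573, -0.415, 0.572]
force: [0.1, -0.4, -2.2]
finger_gap: 0.267
```

Call:
carry_out:
  commands:
    - [[0.04, 0, 0, 0, 0, 0, 15], [0.08, 0, 0, 0, 0, 0, 15], [0.12, 0, 0, 0, 0, 0, 15], [0.16, 0, 0, 0, 0, 0, 15], [0.16, 0, 0, 0, 0, 0, 15]]

```text
t: 8.55
tcp_pos: [0.5054, 0.2523, 0.1547]
tool_rot: [0.415, 0.573, -0.415, 0.572]
force: [0.4, -0.7, -1.7]
finger_gap: 0.269
```

Call:
carry_out:
  commands:
    - [[0.02, 0, 0, 0, 0, 0, 15], [0.04, 0, 0, 0, 0, 0, 15], [0.06, 0, 0, 0, 0, 0, 15], [0.08, 0, 0, 0, 0, 0, 15], [0.08, 0, 0, 0, 0, 0, 15]]

```text
t: 9.05
tcp_pos: [0.5055, 0.2523, 0.1527]
tool_rot: [0.415, 0.573, -0.415, 0.572]
force: [0.4, -0.2, -1.4]
finger_gap: 0.27
```

Call:
carry_out:
  commands:
    - [[0.02, 0, 0, 0, 0, 0, 15], [0.03, 0, 0, 0, 0, 0, 15], [0.045, 0, 0, 0, 0, 0, 15], [0.06, 0, 0, 0, 0, 0, 15], [0.06, 0, 0, 0, 0, 0, 15]]

```text
t: 9.55
tcp_pos: [0.5056, 0.2523, 0.1513]
tool_rot: [0.415, 0.572, -0.415, 0.573]
force: [0.1, -1.0, -1.0]
finger_gap: 0.273
```

Call:
carry_out:
  commands:
    - [[0.02, 0, 0, 0, 0, 0, 15], [0.03, 0, 0, 0, 0, 0, 15], [0.045, 0, 0, 0, 0, 0, 15], [0.06, 0, 0, 0, 0, 0, 15], [0.06, 0, 0, 0, 0, 0, 15]]

```text
t: 10.05
tcp_pos: [0.5057, 0.2523, 0.1506]
tool_rot: [0.415, 0.572, -0.415, 0.573]
force: [-1.4, -0.5, 5.2]
finger_gap: 0.271
```

Contact at TCP z of about 0.151, which puts the foot about 61 mm under the origin, inside the given range. I press in half-millimetre steps.

Call:
carry_out:
  commands:
    - [[0.005, 0, 0, 0, 0, 0, 15], [0.01, 0, 0, 0, 0, 0, 15], [0.015, 0, 0, 0, 0, 0, 15], [0.02, 0, 0, 0, 0, 0, 15], [0.02, 0, 0, 0, 0, 0, 15]]

```text
t: 10.55
tcp_pos: [0.5057, 0.2523, 0.1504]
tool_rot: [0.415, 0.572, -0.415, 0.573]
force: [-2.1, -0.5, 7.2]
finger_gap: 0.27
```

Call:
carry_out:
  commands:
    - [[0.005, 0, 0, 0, 0, 0, 15], [0.01, 0, 0, 0, 0, 0, 15], [0.015, 0, 0, 0, 0, 0, 15], [0.02, 0, 0, 0, 0, 0, 15], [0.02, 0, 0, 0, 0, 0, 15]]

```text
t: 11.05
tcp_pos: [0.5058, 0.2523, 0.1501]
tool_rot: [0.415, 0.572, -0.415, 0.573]
force: [-2.9, -1.7, 9.2]
finger_gap: 0.268
```

Call:
carry_out:
  commands:
    - [[0.01, 0, 0, 0, 0, 0, 15], [0.02, 0, 0, 0, 0, 0, 15], [0.03, 0, 0, 0, 0, 0, 15], [0.03, 0, 0, 0, 0, 0, 15], [0.03, 0, 0, 0, 0, 0, 15]]

```text
t: 11.55
tcp_pos: [0.5055, 0.2523, 0.1478]
tool_rot: [0.415, 0.573, -0.415, 0.572]
force: [0.2, 0.4, -1.5]
finger_gap: 0.267
```

Call:
carry_out:
  commands:
    - [[0.01, 0, 0, 0, 0, 0, 15], [0.02, 0, 0, 0, 0, 0, 15], [0.03, 0, 0, 0, 0, 0, 15], [0.03, 0, 0, 0, 0, 0, 15], [0.03, 0, 0, 0, 0, 0, 15]]

```text
t: 12.05
tcp_pos: [0.5055, 0.2523, 0.1472]
tool_rot: [0.415, 0.573, -0.415, 0.572]
force: [-0.0, 0.0, -1.7]
finger_gap: 0.269
```

End A gave way: 11 N of contact force dropped to none. I follow down to check that it is bottomed.

Call:
carry_out:
  commands:
    - [[0.02, 0, 0, 0, 0, 0, 15], [0.03, 0, 0, 0, 0, 0, 15], [0.045, 0, 0, 0, 0, 0, 15], [0.06, 0, 0, 0, 0, 0, 15], [0.06, 0, 0, 0, 0, 0, 15]]

```text
t: 12.55
tcp_pos: [0.5057, 0.2524, 0.1464]
tool_rot: [0.415, 0.572, -0.415, 0.573]
force: [-0.8, -0.2, 3.9]
finger_gap: 0.271
```

Call:
carry_out:
  commands:
    - [[0.02, 0, 0, 0, 0, 0, 15], [0.03, 0, 0, 0, 0, 0, 15], [0.045, 0, 0, 0, 0, 0, 15], [0.06, 0, 0, 0, 0, 0, 15], [0.06, 0, 0, 0, 0, 0, 15]]

```text
t: 13.05
tcp_pos: [0.5057, 0.2525, 0.1457]
tool_rot: [0.415, 0.572, -0.415, 0.573]
force: [-2.9, -0.1, 9.5]
finger_gap: 0.269
```

Contact resumed at 0.1467, the height expected with A home and B still up. Lift and go to end B.

Call:
carry_out:
  commands:
    - [[-0.4, 0, 0, 0, 0, 0, 15], [-0.7, 0, 0.3, 0, 0, 0, 15], [-0.7, 0, 1.2, 0, 0, 0, 15], [-0.7, 0, 2.1, 0, 0, 0, 15], [-0.7, 0, 2.45, 0, 0, 0, 15]]

```text
t: 13.55
tcp_pos: [0.5254, 0.1921, 0.1618]
tool_rot: [0.415, 0.572, -0.416, 0.572]
force: [0.2, -0.0, -2.3]
finger_gap: 0.272
```

Run:
```python
from h import *
for i in range(3): d=manip.snapshot("scene")
show();move([.5232,.192,.152],18)
im=d["image"]; cv2.imwrite("pics/s9.png",cv2.resize(im[180:260,345:445],(750,600),interpolation=2)[...,::-1])
```

```text
t 13.7 p [0.5246 0.1937 0.1617] yaw 18.03 x [-5.e-04  4.e-04 -1.e+00] q [ 1.540e-01  5.320e-01  1.667e+00  1.000e-03  9.430e-01 -1.610e-01] F [-0.2  0.2 -2.2] T [-0.04 -0.01  0.01] gap 23.0
shift [ 0.387 -0.075  0.047] turn [ 0.006 -0.006  0.004] t 13.7 F [-0.2  0.2 -2.2]
```

View pics/s9.png

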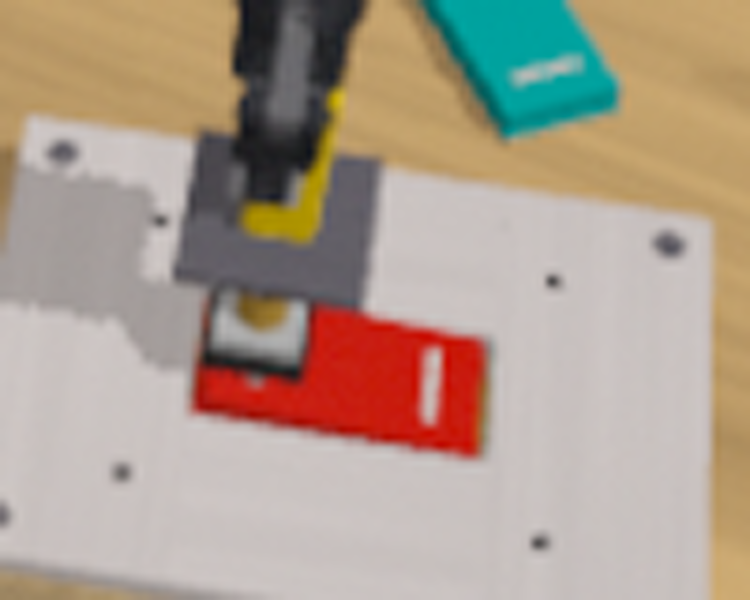

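Scene crop: end A (right) is sunk in, and the foot (205–310, 290–380) stands over end B within the insert. I lower at B, with a 1 mm correction along tool z.

Call:
carry_out:
  commands:
    - [[0.1, -0.05, 0.05, 0, 0, 0, 15], [0.2, -0.05, 0.05, 0, 0, 0, 15], [0.3, -0.05, 0.05, 0, 0, 0, 15], [0.34, -0.05, 0.05, 0, 0, 0, 15], [0.34, -0.05, 0.05, 0, 0, 0, 15]]

```text
t: 14.2
tcp_pos: [0.5235, 0.1928, 0.153]
tool_rot: [0.415, 0.573, -0.415, 0.572]
force: [0.8, 0.3, -2.4]
finger_gap: 0.266
```

Call:
carry_out:
  commands:
    - [[0.02, 0, 0, 0, 0, 0, 15], [0.03, 0, 0, 0, 0, 0, 15], [0.045, 0, 0, 0, 0, 0, 15], [0.06, 0, 0, 0, 0, 0, 15], [0.06, 0, 0, 0, 0, 0, 15]]

```text
t: 14.7
tcp_pos: [0.5238, 0.1925, 0.1518]
tool_rot: [0.415, 0.573, -0.415, 0.573]
force: [0.2, -0.4, -1.3]
finger_gap: 0.269
```

Call:
carry_out:
  commands:
    - [[0.02, 0, 0, 0, 0, 0, 15], [0.03, 0, 0, 0, 0, 0, 15], [0.045, 0, 0, 0, 0, 0, 15], [0.06, 0, 0, 0, 0, 0, 15], [0.06, 0, 0, 0, 0, 0, 15]]

```text
t: 15.2
tcp_pos: [0.5238, 0.1928, 0.1505]
tool_rot: [0.415, 0.573, -0.415, 0.572]
force: [-0.9, 2.1, 0.9]
finger_gap: 0.272
```

Call:
carry_out:
  commands:
    - [[0.01, 0, 0, 0, 0, 0, 15], [0.02, 0, 0, 0, 0, 0, 15], [0.03, 0, 0, 0, 0, 0, 15], [0.04, 0, 0, 0, 0, 0, 15], [0.04, 0, 0, 0, 0, 0, 15]]

```text
t: 15.7
tcp_pos: [0.5238, 0.1929, 0.1496]
tool_rot: [0.415, 0.573, -0.415, 0.572]
force: [-1.7, 2.7, 3.1]
finger_gap: 0.268
```

Call:
carry_out:
  commands:
    - [[0.01, 0, 0, 0, 0, 0, 15], [0.02, 0, 0, 0, 0, 0, 15], [0.03, 0, 0, 0, 0, 0, 15], [0.03, 0, 0, 0, 0, 0, 15], [0.03, 0, 0, 0, 0, 0, 15]]

```text
t: 16.2
tcp_pos: [0.524, 0.1921, 0.1483]
tool_rot: [0.415, 0.572, -0.415, 0.573]
force: [0.9, 1.7, 0.7]
finger_gap: 0.268
```

Call:
carry_out:
  commands:
    - [[0.01, 0, 0, 0, 0, 0, 15], [0.02, 0, 0, 0, 0, 0, 15], [0.03, 0, 0, 0, 0, 0, 15], [0.03, 0, 0, 0, 0, 0, 15], [0.03, 0, 0, 0, 0, 0, 15]]

```text
t: 16.7
tcp_pos: [0.5238, 0.1922, 0.1477]
tool_rot: [0.415, 0.572, -0.415, 0.573]
force: [0.4, 1.2, -1.3]
finger_gap: 0.271
```

Call:
carry_out:
  commands:
    - [[0.01, 0, 0, 0, 0, 0, 15], [0.02, 0, 0, 0, 0, 0, 15], [0.03, 0, 0, 0, 0, 0, 15], [0.03, 0, 0, 0, 0, 0, 15], [0.03, 0, 0, 0, 0, 0, 15]]

```text
t: 17.2
tcp_pos: [0.5236, 0.1924, 0.1469]
tool_rot: [0.415, 0.573, -0.415, 0.572]
force: [0.9, -0.2, -1.0]
finger_gap: 0.272
```

Run:
```python
from h import *
d=manip.snapshot("scene")
im=d["image"]; cv2.imwrite("pics/s10.png",cv2.resize(im[180:260,345:445],(750,600),interpolation=2)[...,::-1])
```

```text
(no output)
```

View pics/s10.png

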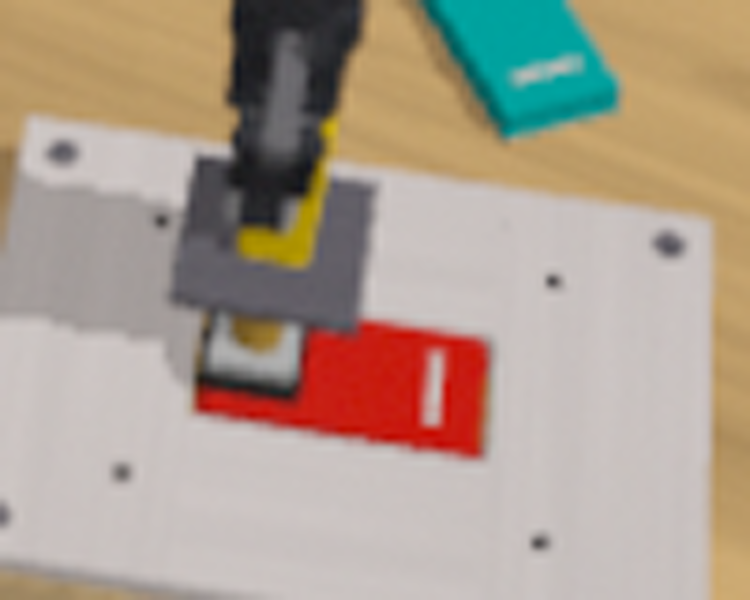

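B also looks down, and both ends show a small brass gap. I follow down until firm contact, expected at about 0.144.

Call:
carry_out:
  commands:
    - [[0.02, 0, 0, 0, 0, 0, 15], [0.03, 0, 0, 0, 0, 0, 15], [0.045, 0, 0, 0, 0, 0, 15], [0.06, 0, 0, 0, 0, 0, 15], [0.06, 0, 0, 0, 0, 0, 15]]

```text
t: 17.75
tcp_pos: [0.5236, 0.1925, 0.1454]
tool_rot: [0.415, 0.573, -0.415, 0.572]
force: [-0.5, -0.9, -2.8]
finger_gap: 0.271
```

Call:
carry_out:
  commands:
    - [[0.02, 0, 0, 0, 0, 0, 15], [0.03, 0, 0, 0, 0, 0, 15], [0.045, 0, 0, 0, 0, 0, 15], [0.06, 0, 0, 0, 0, 0, 15], [0.06, 0, 0, 0, 0, 0, 15]]

```text
t: 18.25
tcp_pos: [0.5238, 0.1925, 0.1441]
tool_rot: [0.415, 0.573, -0.415, 0.573]
force: [-0.4, 1.1, -2.0]
finger_gap: 0.265
```

Call:
carry_out:
  commands:
    - [[0.01, 0, 0, 0, 0, 0, 15], [0.02, 0, 0, 0, 0, 0, 15], [0.03, 0, 0, 0, 0, 0, 15], [0.04, 0, 0, 0, 0, 0, 15], [0.04, 0, 0, 0, 0, 0, 15]]

```text
t: 18.75
tcp_pos: [0.5239, 0.1925, 0.1437]
tool_rot: [0.415, 0.572, -0.415, 0.573]
force: [-1.4, -0.9, 5.1]
finger_gap: 0.273
```

Call:
carry_out:
  commands:
    - [[0.02, 0, 0, 0, 0, 0, 15], [0.04, 0, 0, 0, 0, 0, 15], [0.06, 0, 0, 0, 0, 0, 15], [0.07, 0, 0, 0, 0, 0, 15], [0.07, 0, 0, 0, 0, 0, 15]]

```text
t: 19.25
tcp_pos: [0.524, 0.1925, 0.1431]
tool_rot: [0.415, 0.572, -0.415, 0.573]
force: [-3.7, -0.1, 13.4]
finger_gap: 0.274
```

Call:
carry_out:
  commands:
    - [[0.01, 0, 0, 0, 0, 0, 15], [0.02, 0, 0, 0, 0, 0, 15], [0.03, 0, 0, 0, 0, 0, 15], [0.03, 0, 0, 0, 0, 0, 15], [0.03, 0, 0, 0, 0, 0, 15]]

```text
t: 19.75
tcp_pos: [0.524, 0.1924, 0.1429]
tool_rot: [0.415, 0.572, -0.415, 0.573]
force: [-4.0, -1.5, 17.1]
finger_gap: 0.268
```

B is firm at 19 N at flush height. Recheck A the same way.

Call:
carry_out:
  commands:
    - [[-0.3, 0, 0, 0, 0, 0, 15], [-0.5, 0, -0.3, 0, 0, 0, 15], [-0.5, 0, -1.2, 0, 0, 0, 15], [-0.5, 0, -2.1, 0, 0, 0, 15], [-0.5, 0, -2.45, 0, 0, 0, 15]]

```text
t: 20.25
tcp_pos: [0.5035, 0.2525, 0.1525]
tool_rot: [0.414, 0.573, -0.415, 0.572]
force: [0.2, -0.2, -1.6]
finger_gap: 0.271
```

Call:
carry_out:
  commands:
    - [[0, 0, 0, 0, 0, 0, 15], [0.05, 0, 0, 0, 0, 0, 15], [0.12, 0, 0, 0, 0, 0, 15], [0.2, 0, 0, 0, 0, 0, 15], [0.2, 0, 0, 0, 0, 0, 15]]

```text
t: 20.75
tcp_pos: [0.5047, 0.25, 0.1476]
tool_rot: [0.415, 0.572, -0.416, 0.572]
force: [-0.3, -0.6, -1.6]
finger_gap: 0.27
```

Call:
carry_out:
  commands:
    - [[0.03, 0, 0, 0, 0, 0, 15], [0.06, 0, 0, 0, 0, 0, 15], [0.09, 0, 0, 0, 0, 0, 15], [0.11, 0, 0, 0, 0, 0, 15], [0.11, 0, 0, 0, 0, 0, 15]]

```text
t: 21.25
tcp_pos: [0.5047, 0.2507, 0.1453]
tool_rot: [0.415, 0.573, -0.415, 0.572]
force: [0.5, 0.2, -2.8]
finger_gap: 0.269
```

Call:
carry_out:
  commands:
    - [[0.02, 0, 0, 0, 0, 0, 15], [0.04, 0, 0, 0, 0, 0, 15], [0.06, 0, 0, 0, 0, 0, 15], [0.07, 0, 0, 0, 0, 0, 15], [0.07, 0, 0, 0, 0, 0, 15]]

```text
t: 21.75
tcp_pos: [0.5047, 0.2507, 0.1439]
tool_rot: [0.415, 0.572, -0.415, 0.573]
force: [-0.9, -0.0, 2.2]
finger_gap: 0.27
```

Call:
carry_out:
  commands:
    - [[0.02, 0, 0, 0, 0, 0, 15], [0.04, 0, 0, 0, 0, 0, 15], [0.06, 0, 0, 0, 0, 0, 15], [0.07, 0, 0, 0, 0, 0, 15], [0.07, 0, 0, 0, 0, 0, 15]]

```text
t: 22.25
tcp_pos: [0.5048, 0.2508, 0.1433]
tool_rot: [0.415, 0.572, -0.415, 0.573]
force: [-2.2, -1.3, 9.9]
finger_gap: 0.27
```

Call:
carry_out:
  commands:
    - [[0.02, 0, 0, 0, 0, 0, 15], [0.04, 0, 0, 0, 0, 0, 15], [0.06, 0, 0, 0, 0, 0, 15], [0.06, 0, 0, 0, 0, 0, 15], [0.06, 0, 0, 0, 0, 0, 15]]

```text
t: 22.75
tcp_pos: [0.5049, 0.2507, 0.1429]
tool_rot: [0.415, 0.572, -0.415, 0.573]
force: [-4.3, -0.9, 15.8]
finger_gap: 0.271
```

Call:
carry_out:
  commands:
    - [[-0.3, 0, 0, 0, 0, 0, 15], [-0.8, 0, 0, 0, 0, 0, 15], [-1.6, 0, 0, 0, 0, 0, 15], [-2.4, 0, 0, 0, 0, 0, 15], [-3.2, 0, 0, 0, 0, 0, 15]]

```text
t: 23.25
tcp_pos: [0.5046, 0.2506, 0.2209]
tool_rot: [0.415, 0.573, -0.415, 0.572]
force: [0.1, 0.8, -2.2]
finger_gap: 0.273
```

Run:
```python
from h import *
for i in range(2):d=manip.snapshot("scene")
im=d["image"]; cv2.imwrite("pics/s11.png",cv2.resize(im[180:260,345:445],(750,600),interpolation=2)[...,::-1])
show(); move([.6051,-.2746,.2197],30.37)
```

```text
t 23.35 p [0.5068 0.2513 0.2231] yaw 18.13 x [ 0.0065  0.0018 -1.    ] q [ 0.263  0.455  1.597  0.     1.082 -0.054] F [ 0.6  0.5 -1.7] T [ 0.02 -0.03  0.01] gap 23.3
shift [ 0.123 -2.809 21.216] turn [-2.448  0.012 -0.076] t 23.35 F [ 0.6  0.5 -1.7]
```

View pics/s11.png

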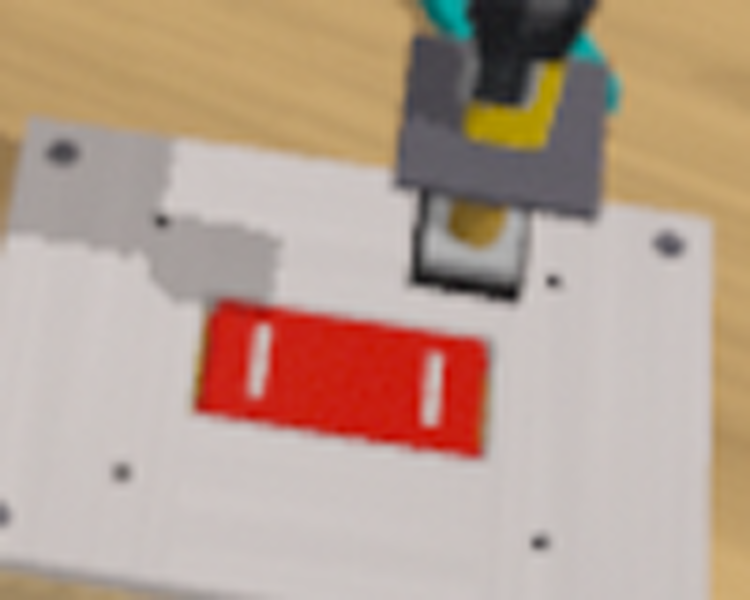

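The insert lies level and flush, with brass showing at both end gaps, at crop (197–488, 305–455). Now back to the holder.

Call:
carry_out:
  commands:
    - [[0, -0.1, 0.8, -0.1, 0, 0, 15], [0, -0.3, 2.2, -0.3, 0, 0, 15], [0, -0.5, 3.8, -0.5, 0, 0, 15], [0, -0.7, 5.5, -0.7, 0, 0, 15], [0, -1.0, 7.2, -0.9, 0, 0, 15]]

```text
t: 23.85
tcp_pos: [0.5368, 0.0705, 0.2192]
tool_rot: [0.392, 0.589, -0.392, 0.588]
force: [0.5, -0.4, -1.9]
finger_gap: 0.273
```

Run:
```python
from h import *
move([.6051,-.2746,.2197],30.37)
```

```text
shift [-0.027 -2.808 13.79 ] turn [-1.534 -0.008  0.01 ] t 23.85 F [ 0.5 -0.4 -1.9]
```

Call:
carry_out:
  commands:
    - [[0, -0.3, 1.6, -0.2, 0, 0, 15], [0, -0.6, 3.2, -0.4, 0, 0, 15], [0, -1.0, 4.8, -0.6, 0, 0, 15], [0, -1.3, 6.4, -0.8, 0, 0, 15], [0, -1.6, 8.0, -1.0, 0, 0, 15]]

```text
t: 24.35
tcp_pos: [0.5764, -0.1296, 0.2189]
tool_rot: [0.366, 0.606, -0.366, 0.604]
force: [0.2, 0.0, -1.5]
finger_gap: 0.267
```

Run:
```python
from h import *
move([.6051,-.2746,.2197],30.37)
```

```text
shift [-0.04  -1.674  5.669] turn [-0.546 -0.02   0.014] t 24.35 F [ 0.2  0.  -1.5]
```

Call:
carry_out:
  commands:
    - [[0, -0.5, 1.6, -0.2, 0, 0, 15], [0, -0.9, 3.1, -0.4, 0, 0, 15], [0, -1.3, 4.4, -0.5, 0, 0, 15], [0, -1.6, 5.2, -0.5, 0, 0, 15], [0, -1.6, 5.4, -0.5, 0, 0, 15]]

```text
t: 24.85
tcp_pos: [0.6037, -0.2687, 0.2189]
tool_rot: [0.354, 0.613, -0.354, 0.612]
force: [0.3, -0.1, -1.7]
finger_gap: 0.268
```

Run:
```python
from h import *
for i in range(6): d=manip.snapshot("wrist")
show(); move([.6051,-.2746,.2197],30.37); cv2.imwrite("pics/w12.png",d["image"][...,::-1])
```

```text
t 25.15 p [ 0.6039 -0.2643  0.2203] yaw 30.23 x [-9.e-04  1.e-03 -1.e+00] q [-0.582  0.586  1.351  0.     1.205 -1.11 ] F [-0.3  0.1 -2.2] T [-0.01 -0.08  0.  ] gap 22.8
shift [ 0.022 -0.167  0.381] turn [-0.028 -0.014  0.002] t 25.15 F [-0.3  0.1 -2.2]
```

View pics/w12.png

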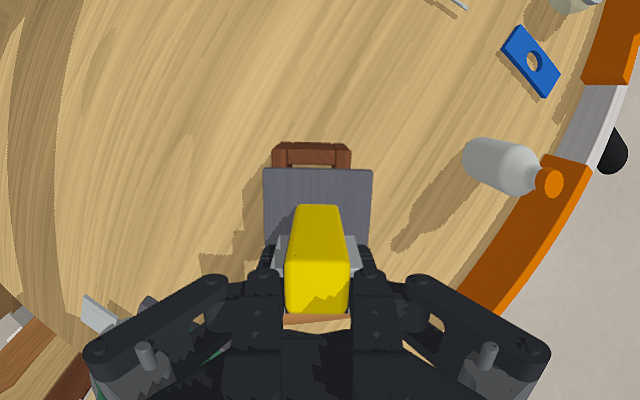

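The wrist view shows the tool unchanged in the grip, with the holder rim (272–350, 143–168) just ahead. I correct by (-4, +9.5) mm and lower partway.

Call:
carry_out:
  commands:
    - [[0, -0.1, 0.2, 0, 0, 0, 15], [0, -0.17, 0.38, 0, 0, 0, 15], [0.3, -0.17, 0.38, 0, 0, 0, 15], [0.7, -0.17, 0.38, 0, 0, 0, 15], [1.0, -0.17, 0.38, 0, 0, 0, 15]]

```text
t: 25.65
tcp_pos: [0.6046, -0.2762, 0.1937]
tool_rot: [0.353, 0.613, -0.353, 0.612]
force: [-0.1, 0.8, -1.7]
finger_gap: 0.266
```

Run:
```python
from h import *
for i in range(3): d=manip.snapshot("scene")
d=manip.snapshot("top");e=manip.snapshot("scene")
show(); move([.6051,-.2746,.108],30.37)
cv2.imwrite("pics/s13.png",np.hstack([cv2.resize(e["image"][130:215,185:255],(400,500),interpolation=2),cv2.resize(d["image"][150:230,370:440],(400,500),interpolation=2)])[...,::-1])
```

```text
t 25.9 p [ 0.6053 -0.2767  0.1951] yaw 30.13 x [-1.e-04  1.e-04 -1.e+00] q [-0.596  0.621  1.359  0.     1.162 -1.122] F [ 0.1  0.2 -2.9] T [-0.01  0.03 -0.03] gap 22.9
shift [ 3.485  0.034 -0.075] turn [-0.048 -0.002  0.   ] t 25.9 F [ 0.1  0.2 -2.9]
```

View pics/s13.png

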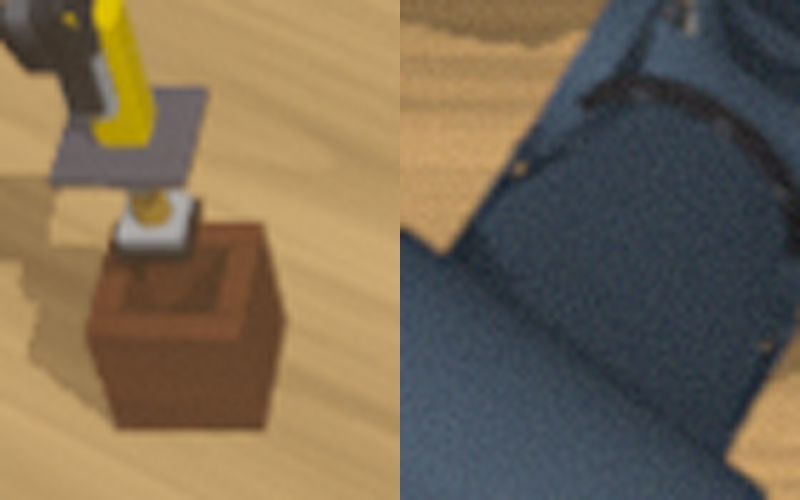

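Call:
carry_out:
  commands:
    - [[0.2, 0.03, -0.07, 0, 0, 0, 15], [0.6, 0.03, -0.07, 0, 0, 0, 15], [1.0, 0.03, -0.07, 0, 0, 0, 15], [1.3, 0.03, -0.07, 0, 0, 0, 15], [1.5, 0.03, -0.07, 0, 0, 0, 15]]

```text
t: 26.4
tcp_pos: [0.6044, -0.2744, 0.1563]
tool_rot: [0.353, 0.613, -0.353, 0.612]
force: [-0.7, 0.3, -2.5]
finger_gap: 0.268
```

Run:
```python
from h import *
e=manip.snapshot("scene");e=manip.snapshot("scene")
show(); move([.6051,-.2746,.108],30.37)
cv2.imwrite("pics/s14.png",cv2.resize(e["image"][130:215,185:255],(500,600),interpolation=2)[...,::-1])
```

```text
t 26.5 p [ 0.6044 -0.2744  0.1564] yaw 30.12 x [-0.002   0.0013 -1.    ] q [-0.594  0.664  1.394 -0.     1.086 -1.12 ] F [-0.1 -0.1 -2.2] T [-0.01 -0.06 -0.03] gap 23.2
shift [1.938 0.023 0.026] turn [-0.05  -0.024  0.012] t 26.5 F [-0.1 -0.1 -2.2]
```

View pics/s14.png

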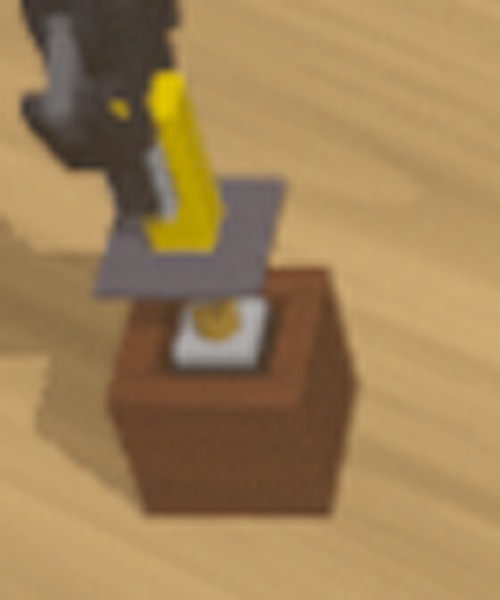

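The foot has entered the well cleanly, centred in the mouth at crop (170–268, 300–370) with no side force. I lower the rest.

Call:
carry_out:
  commands:
    - [[0.3, 0.02, 0.03, 0, 0, 0, 15], [0.8, 0.02, 0.03, 0, 0, 0, 15], [1.3, 0.02, 0.03, 0, 0, 0, 15], [1.7, 0.02, 0.03, 0, 0, 0, 15], [1.8, 0.02, 0.03, 0, 0, 0, 15]]

```text
t: 27.0
tcp_pos: [0.6046, -0.2744, 0.1105]
tool_rot: [0.353, 0.614, -0.353, 0.611]
force: [-0.6, -0.3, -2.4]
finger_gap: 0.27
```

Call:
carry_out:
  commands:
    - [[0.04, 0, 0, 0, 0, 0, 15], [0.08, 0, 0, 0, 0, 0, 15], [0.12, 0, 0, 0, 0, 0, 15], [0.16, 0, 0, 0, 0, 0, 15], [0.16, 0, 0, 0, 0, 0, 15]]

```text
t: 27.5
tcp_pos: [0.6059, -0.2752, 0.109]
tool_rot: [0.353, 0.613, -0.353, 0.613]
force: [-0.1, 0.5, -3.5]
finger_gap: 0.272
```

Call:
carry_out:
  commands:
    - [[0.03, 0, 0, 0, 0, 0, 15], [0.06, 0, 0, 0, 0, 0, 15], [0.09, 0, 0, 0, 0, 0, 15], [0.12, 0, 0, 0, 0, 0, 15], [0.12, 0, 0, 0, 0, 0, 15]]

```text
t: 28.0
tcp_pos: [0.6057, -0.2751, 0.1056]
tool_rot: [0.353, 0.613, -0.353, 0.613]
force: [0.3, 0.4, -2.2]
finger_gap: 0.27
```

Call:
carry_out:
  commands:
    - [[0.02, 0, 0, 0, 0, 0, 15], [0.04, 0, 0, 0, 0, 0, 15], [0.05, 0, 0, 0, 0, 0, 15], [0.06, 0, 0, 0, 0, 0, 15], [0.06, 0, 0, 0, 0, 0, 15]]

```text
t: 28.5
tcp_pos: [0.6058, -0.2752, 0.1047]
tool_rot: [0.353, 0.613, -0.353, 0.613]
force: [-1.1, 0.1, 2.0]
finger_gap: 0.271
```

The flange rests at TCP z 0.1047, the same height as at pick-up. Release.

Call:
carry_out:
  commands:
    - [[0, 0, 0, 0, 0, 0, 40], [0, 0, 0, 0, 0, 0, 60], [0, 0, 0, 0, 0, 0, 80], [0, 0, 0, 0, 0, 0, 80], [0, 0, 0, 0, 0, 0, 80]]

```text
t: 29.0
tcp_pos: [0.6059, -0.2752, 0.1043]
tool_rot: [0.353, 0.613, -0.353, 0.613]
force: [-0.2, -0.4, 0.8]
finger_gap: 0.937
```

Run:
```python
from h import *
d=manip.snapshot("wrist"); show(); cv2.imwrite("pics/w15.png",d["image"][...,::-1])
```

```text
t 29.05 p [ 0.6059 -0.2752  0.1043] yaw 30.13 x [ 1.e-04 -1.e-04 -1.e+00] q [-0.594  0.73   1.425  0.     0.986 -1.12 ] F [-0.   0.7  0.3] T [-0.01 -0.02 -0.  ] gap 79.8
```

View pics/w15.png

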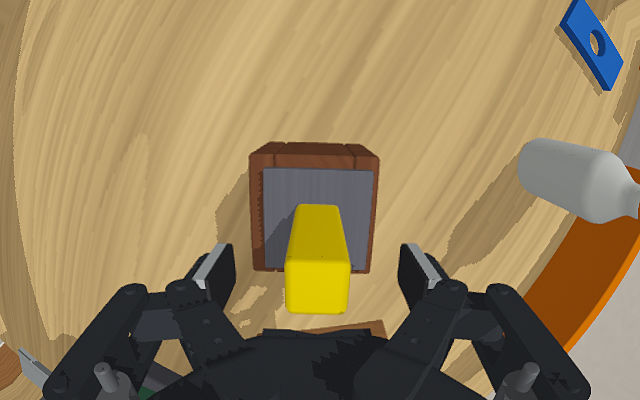

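The tool stands upright with its flange on the rim and both fingers are clear. I raise and go back to look at the insert.

Call:
carry_out:
  commands:
    - [[-0.4, 0, 0, 0, 0, 0, 80], [-1.5, 0, 0, 0, 0, 0, 80], [-3.0, 0, 0, 0, 0, 0, 80], [-4.5, 0, 0, 0, 0, 0, 80], [-6.0, 0, 0, 0, 0, 0, 80]]

```text
t: 29.55
tcp_pos: [0.6057, -0.2751, 0.2566]
tool_rot: [0.353, 0.613, -0.353, 0.613]
force: [0.3, -0.6, 0.2]
finger_gap: 0.94
```

Run:
```python
from h import *
d=manip.snapshot("wrist"); cv2.imwrite("pics/w16.png",d["image"][...,::-1]); move([.516,.209,.25],18)
```

```text
shift [  0.379   6.542 -18.692] turn [ 2.428  0.14  -0.088] t 29.6 F [ 1.2 -0.9  4.1]
```

View pics/w16.png

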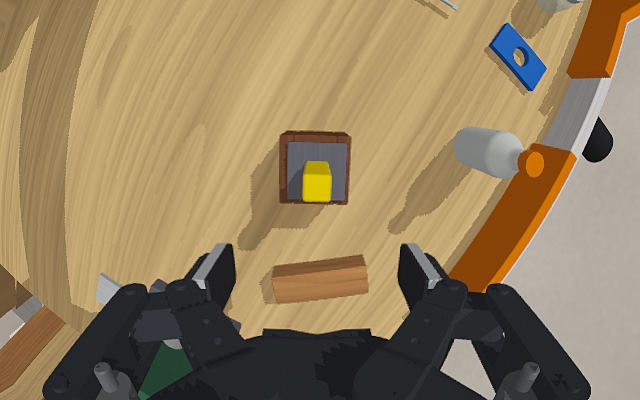

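The tool hangs in the holder as at the start, with the flange inside the rim at (280–350, 131–204). I go to look at the insert.

Call:
carry_out:
  commands:
    - [[0, 0.6, -1.8, 0.2, 0, 0, 80], [0, 1.2, -3.6, 0.5, 0, 0, 80], [0, 1.8, -5.4, 0.7, 0, 0, 80], [0, 2.5, -7.2, 1.0, 0, 0, 80], [0, 3.1, -9.0, 1.2, 0, 0, 80]]

```text
t: 30.1
tcp_pos: [0.5596, -0.04, 0.2551]
tool_rot: [0.385, 0.593, -0.385, 0.594]
force: [1.2, 0.3, -0.5]
finger_gap: 0.936
```

Run:
```python
from h import *
move([.516,.209,.25],18)
```

```text
shift [ 0.199  2.466 -9.805] turn [ 1.21   0.008 -0.016] t 30.1 F [ 1.2  0.3 -0.5]
```

Call:
carry_out:
  commands:
    - [[0, 0.5, -1.9, 0.2, 0, 0, 80], [0, 1.0, -3.8, 0.5, 0, 0, 80], [0, 1.5, -5.7, 0.7, 0, 0, 80], [0, 2.0, -7.6, 1.0, 0, 0, 80], [0, 2.4, -9.0, 1.2, 0, 0, 80]]

```text
t: 30.6
tcp_pos: [0.5217, 0.191, 0.2551]
tool_rot: [0.415, 0.573, -0.414, 0.573]
force: [0.1, -0.4, 0.0]
finger_gap: 0.937
```

Run:
```python
from h import *
for i in range(4): d=manip.snapshot("wrist")
show(); im=d["image"]; h=hsv(im); cv2.imwrite("pics/w17.png",im[...,::-1])
m=mask(im,0,6,130,60)|mask(im,175,180,130,60)
b=max(blobs(m),key=lambda b:b[1][4]); c=cv2.findContours(b[3].astype(np.uint8),0,cv2.CHAIN_APPROX_NONE)[0][0][:,0]
hull=cv2.erode(cv2.drawContours(np.zeros_like(m),[cv2.convexHull(c)],-1,255,-1),np.ones((7,7)))
w=((h[...,1]<90)&(h[...,2]>130)&(hull>0)).astype(np.uint8)
for z in(.052,.059):
    r=cv2.minAreaRect((onz(d,c,z,True)[:,:2]*1000).astype(np.float32)); print(z,r)
    L=[onz(d,[q[2]],z,True)[0] for q in blobs(w,15)]; print(np.round(L,4),np.linalg.norm(L[0]-L[1]) if len(L)==2 else 0)
x0,y0=int(b[2][0])-60,int(b[2][1])-50
cv2.imwrite("pics/w17c.png",cv2.resize(im[max(y0,0):y0+110,x0:x0+120],(650,596),interpolation=2)[...,::-1])
t=manip.snapshot("top")["image"]; cv2.imwrite("pics/t17.png",t[...,::-1])
```

```text
t 30.8 p [0.5225 0.1889 0.2548] yaw 18.28 x [ 1.e-03 -5.e-04 -1.e+00] q [ 1.460e-01  4.060e-01  1.582e+00 -1.000e-03  1.153e+00 -1.730e-01] F [-0.8 -0.4  0.2] T [ 0.05 -0.07  0.05] gap 80.0
0.052 ((511.4510803222656, 229.75070190429688), (49.69397735595703, 96.83442687988281), 17.88702392578125)
[[0.5014 0.2573 0.052 ]
 [0.5217 0.2002 0.052 ]] 0.060623719578798065
0.059 ((511.23492431640625, 230.24990844726562), (48.68947219848633, 94.87705993652344), 17.88701629638672)
[[0.5014 0.2573 0.059 ]
 [0.5213 0.2013 0.059 ]] 0.05939829081876436
```

View pics/w17c.png

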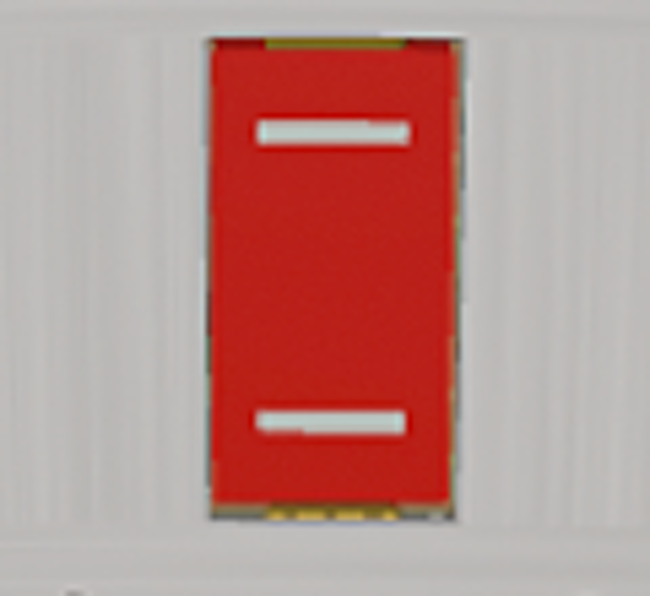

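View pics/t17.png

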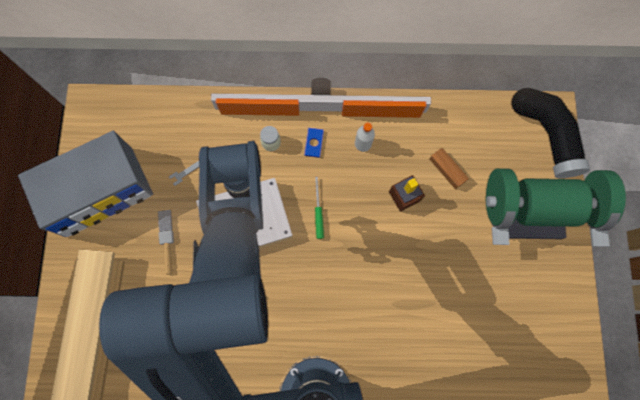

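The insert is flush with both ends behind their brass catches. The white-line spacing gives 60.6 mm at plate height, matching the 60.7 mm measured before at 59 mm height. Bystanders are unmoved, the tool is in its holder and the robot is clear.

```bash
python3 -c "
from station import manip
print(manip.sign_off())"
```

```text
the job is handed in; nothing more can be done
None
```

The red insert is pressed fully home, the tool is back in its holder, and I handed the job in at about 31 s of the 67 s allowed.

- **Pressing:** I pressed each end in turn with the tool only, the +y end first. It gave way at about 11 N of contact force. Both ends were then pressed firm, to about 18–19 N at most in the readings.
- **Flush check:** Contact at both ends came back at the same tool height, about 7 mm below the starting height. In the last pictures the insert lies level in the plate, and its white-line spacing fits plate height. I saw nothing moved among the other things, although the arm hid part of the plate area in the last overhead picture.
- **Tool:** The flange came to rest at the same height as at pick-up. The last pictures show it upright in the holder, with the gripper open and clear.

Two readings were less clean:
- **-y end snap:** It snapped between two force readings. The last one before it showed only about 5 N, below the stated 8–14 N, so I have no peak force for that end. Forces were only read at the end of each half-second move.
- **Insert position:** The insert appears to have moved about 1 mm towards its +y end, within the pocket's play.

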